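Shut the carton fixture's gate and pin it

ROBOT

A 6-joint arm with a two-finger parallel gripper is mounted at the origin on a cart in front of the work surface, level with it; the furniture and walls round the work are solid. World frame = base frame: x ahead of the robot, y to its left, z up, the work surface at z = 0. Lengths are in m, angles in rad, forces in N, time in s.
With the tool pointing down it reaches from about 0.275 to 1 m from the base axis. Payload 8.4 kg.
Tool frame: the origin (TCP) lies between the finger pads; the fingertips stand 19 mm ahead of it and the grasp point (between the pads) is the TCP (r.nose_length is the distance from the TCP to the fingertips, in m); z points along the fingers, y is the direction in which the jaws open and shut (so a half turn about z gives the same grasp; the last joint's range is limited). The gripper opens to 85 mm and grips with 20 to 120 N. Pads are 22 mm wide; open, the fingers measure 114 mm over their backs; the gripper's body (76 mm by 85 mm) begins 54 mm behind the grasp point. The pads swing forward as they close: fully open they stand 13 mm farther back than shut.
Start: joints at [-1.236, 0.353, 1.633, -0, 1.155, -0.002], TCP at [0.207, -0.59, 0.25] pointing down, gripper open.
Joint ranges: [-2.63, 2.63], [-0.92, 2.1], [0.06, 2.66], [-1.3, 4.44], [0, 2.69], [-3.02, 3.02]. Speed limits (rad/s): [2.22, 2.22, 2.79, 3.14, 3.14, 3.14].

INTERFACE

Orientations are given as [roll, pitch, yaw] about the fixed x, y, z axes, in that order (R = Rz(yaw) Ry(pitch) Rx(roll)).
In Python, from bench import sensors, imaging, r gives the robot as it stands.
- The arm moves only by the shell command python3 -m pendant 'ROWS' [OPENING] [FORCE]. ROWS is JSON, a list of rows, each a list of 6 numbers: the shift along the tool's x, y, z in mm, then the turn, a rotation vector about the tool's x, y, z in rad. In form: [[tx, ty, tz, wx, wy, wz], ...]. A call has 1 to 5 rows; each row shifts and turns the pose as measured when the row begins, along the tool's axes as they then stand; what a row does not reach is not made up. A row lasts 1/10 s, in which the tool goes at most 50 mm and 8.59 degrees, less where a joint would pass 70% of its speed; a pose out of reach is approached as far as the arm can. A call is refused whole if a number of a shift passes 50 or a number of a turn 0.15, either way. A call with a gripper value outside its range is refused whole. OPENING is the closure, from -1 (fully open) to 1 (shut), set as the call begins (- or left out, the last holds). The fingers move at their own pace and stop on an object; FORCE is the grip in N (left out, the last holds). Time passes only in rows, so rows that do not move let the fingers close. It gives the time, the measured TCP pose, the force and the opening at its end, in the units of the state.
- sensors.sense(): the state, without advancing time (a new reading comes with each control period).
- imaging.read_camera(name): name is "scene" or "side" or "wrist"; returns a dict with "img" (384x512x3 uint8, red, green, blue), "range_z" (384x512 float32, m along the optical axis (not along the pixel's ray), 0 where there is no reading), "fx", "fy", "cx", "cy" (pixels), "extrinsics" (4x4, takes a point from world to camera coordinates); the wrist camera has in their place "tool_from_camera" (4x4, takes a point from camera to tool coordinates, whose origin is the TCP and whose axes are the flange's). Camera axes: x right, y down, z forward; pixel columns grow to the right and rows downward; lengths in m; the calibration is good to about 2 mm. A picture is of the moment at which its call begins: read the wrist's pose just before it.
- r.finish_job(): hands the job in, once; it reports no verdict.
The state is a dict: "time_s": time; "joint_positions": joint angles; "qvel": joint speeds; "joint_torque": joint torques, N m; "position": TCP position; "eef_rot": TCP orientation; "force": force on the tool from outside, world axes, zero at the start; "wrist_torque": the same for the moment, N m; "gripper_width": opening from 0.0 (shut) to 1.0 (fully open).
Only numpy, scipy, OpenCV 4.12 (cv2) and the standard library are available. Lean on these libraries where they do the work, as an engineer would, in place of code of your own. Each camera call takes 0.05 s, during which the arm holds its last target.

TASK

Swing the gate of the carton fixture fully shut, so that the eye at its end lies inside the fork, and lock it with the long pin (the one with the tall grip) from the wooden block: push the pin down through fork and eye until its collar sits flush on top of the fork, and let go. Leave the short pin parked in its block.

Things in the scene. Friction and masses are not known exactly. Their poses are not given: they have to be found in the camera images.
- fixture: Fixed grey metal fixture, base 240 wide, 6 mm thick. Origin: on the table under the carton it holds; x to its back stop, y left, z up. Carton 117 (x) by 78 (y), centred, top 64 mm over the table. The gate closes its front (-x) side: hinge post (24 mm wide, top at 60 mm) at x=-88, y=+75 mm, fork at x=-88, y=-75 mm. Nothing stands before the gate; the base ends at x=-118 mm.
- fork_mouth (a point): Centre of the top rim of the fork's upper hole, 62 mm over the table; z up. Dark steel fork: two level plates 36x44 mm, 30-38 and 54-62 mm over the table, on a column at their outer (-y) side, equally high; both have upright 18 mm chamfered holes. Open to the front. Two spring balls in the lower hole stop the pin 10-15 mm above its seat; push it home with 5-12 N.
- gate (a joint): Gate angle about its upright hinge, rad: 0 = shut against its stop, the eye's hole in line with the fork's; grows as the free end swings out of the fork to the fixture's -x. Stays where left; friction 0.12 N m (1-2 N at the knob).
- gate_knob (a point): Centre of the top of the round black knob on the gate, 86 mm over the table; knob 22 mm across, 24 mm high, on a 12 mm stem. The gate is a bare steel bar 14 mm thick, 40-52 mm over the table, running straight from the hinge under the knob (75 mm from the hinge axis) to the eye (150 mm from it).
- gate_eye (a point): Centre of the top rim of the hole in the gate's eye, 52 mm over the table. The eye is a 34x34x12 mm plate with an upright 18 mm hole at the gate's free end.
- pin_block: Fixed wooden block 60x130x54 mm (x, y, z) in which two pins stand parked in upright 18 mm through holes at y=-35 and y=+35 mm. Origin: centre of its underside, long side along y. Which pin is in which hole varies.
- long_pin: Loose pin, about 0.12 kg: steel shank 16 mm thick, 48 mm long, its last 12 mm tapering to a 6 mm tip; collar 30 mm wide, 6 mm thick; above it a round black grip 22 mm thick, 46 mm high. Origin: centre of the collar's underside; z up the pin, grip top at z=52 mm. Parked, the collar lies on the block; seated, the origin is at fork_mouth.
- short_pin: Loose spare pin of like shape and thickness, but shank only 26 mm and grip only 16 mm high (its top at z=22 mm). Origin: centre of the collar's underside. It stays in the block.
There are look-alikes about, which are no part of the job. Leave any green or red look-alike of the long_pin alone.

How it is judged:
By the outcome, as a careful person would: the job done as asked, in the order asked, and still so for the second after the job is handed in, with the robot touching nothing.
It also fails if it takes over 69 s, if anything falls off the work surface, if the arm or the gripper's body presses on something with over 40 N, if the wrist force passes 120 N, or if a joint passes its speed limit or range.

## Working session

There is one attempt and no reset: what is moved stays moved. The work goes in short steps, Python scripts to look and compute and a shell command to move; the robot and the scene stay as the last step left them, time stands still between calls to the robot, and variables do not carry over. Pictures are saved under pics/ and viewed, and the job is handed in when it is done.

```bash
mkdir -p pics; ls; cat > h.py <<'E'
import numpy as np, cv2
from bench import sensors, imaging, r
from scipy.spatial.transform import Rotation as R
def shot(n,f):
    s=sensors.sense(); d=imaging.read_camera(n)
    cv2.imwrite(f'pics/{f}.png',d['img'][:,:,::-1])
    if 'extrinsics' in d: T=np.linalg.inv(np.array(d['extrinsics']))
    else:
        T=np.eye(4); T[:3,:3]=R.from_euler('xyz',s['eef_rot']).as_matrix(); T[:3,3]=s['position']; T=T@np.array(d['tool_from_camera'])
    np.savez(f'pics/{f}.npz',T=T,z=d['range_z'],k=[d['fx'],d['fy'],d['cx'],d['cy']],img=d['img'])
    return s
def pts(f):
    d=np.load(f'pics/{f}.npz'); fx,fy,cx,cy=d['k']; z=d['z']
    v,u=np.mgrid[:z.shape[0],:z.shape[1]]
    P=np.stack([(u-cx)/fx*z,(v-cy)/fy*z,z],-1)@d['T'][:3,:3].T+d['T'][:3,3]
    P[z==0]=np.nan
    return P
def ray(f,u,v,h):
    d=np.load(f'pics/{f}.npz'); fx,fy,cx,cy=d['k']; w=d['T'][:3,:3]@[(u-cx)/fx,(v-cy)/fy,1]; o=d['T'][:3,3]
    return o+w*(h-o[2])/w[2]
def crop(f,x0,y0,x1,y1,s,out):
    im=cv2.imread(f'pics/{f}.png')[y0:y1,x0:x1]; cv2.imwrite(f'pics/{out}.png',cv2.resize(im,None,fx=s,fy=s,interpolation=cv2.INTER_CUBIC))
E
python3 - <<'E'
from h import *
print(shot('scene','s1'));shot('side','d1');shot('wrist','w1')
for f in('s1','d1','w1'): print(np.load(f'pics/{f}.npz')['T'].round(3))
E
```

```text
pics
{'time_s': 0.0, 'joint_positions': array([-1.23638987e+00,  3.53649306e-01,  1.63416587e+00, -6.54310045e-05,
        1.15518415e+00, -2.36881623e-03]), 'qvel': array([-4.42260406e-04,  1.73518320e-03, -7.02645840e-04,  3.31576268e-04,
        9.40592386e-05, -5.30974892e-04]), 'joint_torque': array([-3.11220021e-03, -6.05254483e+01, -3.42066336e+01, -1.26466889e-04,
        9.42670653e-03, -2.26988578e-05]), 'position': array([ 0.2063764 , -0.58945326,  0.24954736]), 'eef_rot': array([-3.14018584e+00,  5.64912788e-05,  3.36801776e-01]), 'force': array([-0.3599143 ,  0.29681273, -0.60175166]), 'wrist_torque': array([ 0.0214536 ,  0.03355121, -0.02735926]), 'gripper_width': 1.00002271114278}
[[-0.885 -0.281  0.371  0.175]
 [-0.465  0.564 -0.683  0.58 ]
 [-0.018 -0.777 -0.629  0.596]
 [ 0.     0.     0.     1.   ]]
[[-0.941 -0.2    0.273  0.241]
 [-0.339  0.569 -0.75   0.731]
 [-0.005 -0.798 -0.603  0.638]
 [ 0.     0.     0.     1.   ]]
[[ 0.331 -0.896 -0.297  0.283]
 [-0.944 -0.314 -0.103 -0.564]
 [-0.001  0.314 -0.949  0.374]
 [ 0.     0.     0.     1.   ]]
```

View pics/s1.png

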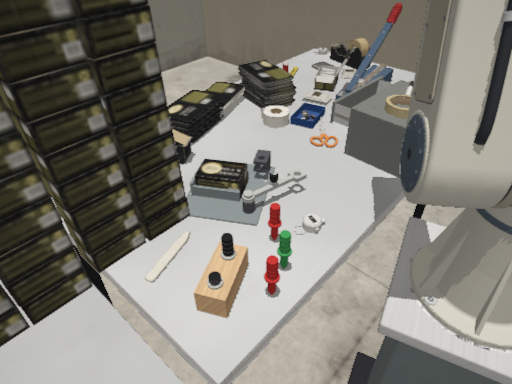

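View pics/d1.png

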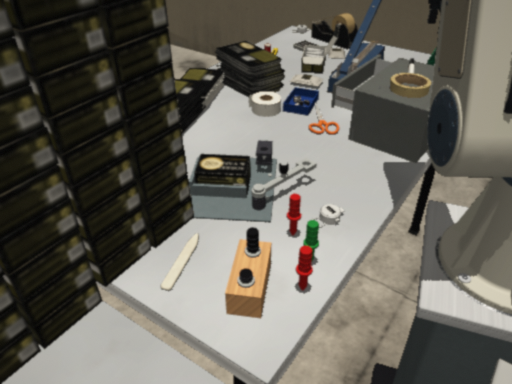

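View pics/w1.png

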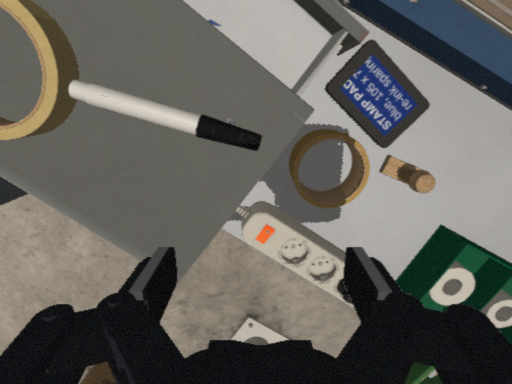

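```bash
python3 - <<'E'
from h import *
crop('s1',170,130,350,320,4,'c1');crop('d1',170,120,360,320,4,'c2')
P=pts('s1')
for n,u,v in [('longtop',227,236),('shorttop',214,277),('block',222,310),('hingepost',248,195),('fork',262,155),('knob',274,174),('carton',222,170),('red',275,208),('green',285,240),('red2',272,262)]: print(n,P[v,u].round(3))
E
```

```text
longtop [0.449 0.181 0.104]
shorttop [0.434 0.254 0.075]
block [0.408 0.277 0.024]
hingepost [0.498 0.01  0.06 ]
fork [ 0.543 -0.152  0.063]
knob [ 0.514 -0.169 -0.001]
carton [ 0.602 -0.045  0.064]
red [0.405 0.063 0.099]
green [0.352 0.131 0.093]
red2 [0.349 0.195 0.099]
```

View pics/c1.png

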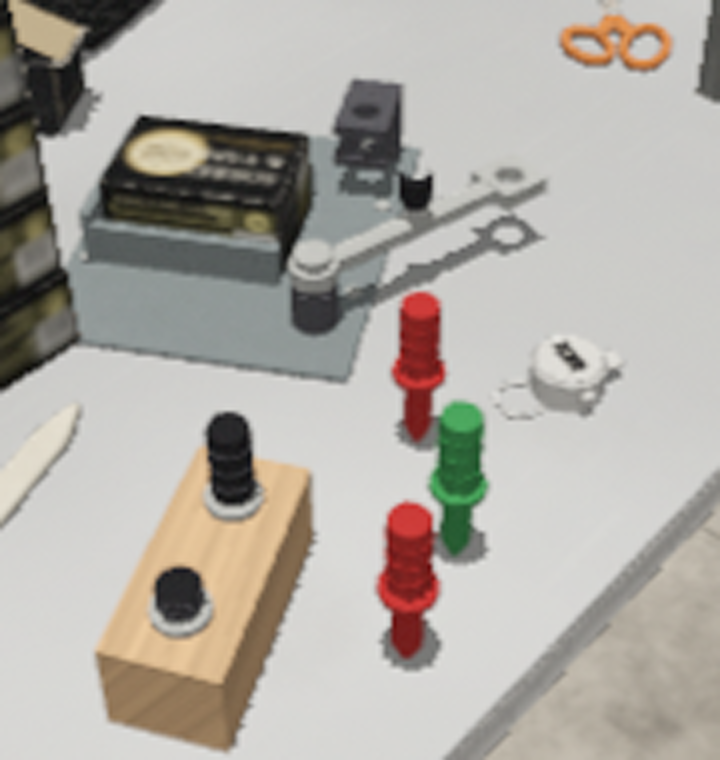

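View pics/c2.png

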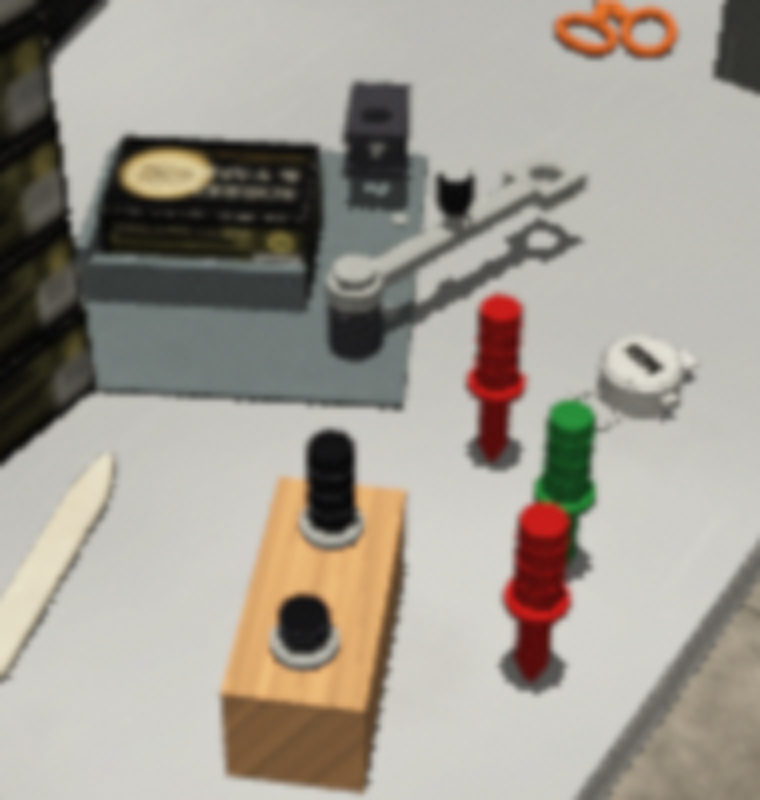

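```bash
cat > m.py <<'E'
from h import *
for f in('s1','d1'):
    P=pts(f); z=P[...,2]; X=P[...,0];Y=P[...,1]
    def cl(n,x0,x1,y0,y1,z0,z1,rect=True):
        m=(X>x0)&(X<x1)&(Y>y0)&(Y<y1)&(z>z0)&(z<z1); q=P[m]
        if len(q)<5: print(n,len(q));return
        o=(f,n,len(q),q.mean(0).round(4))
        if rect:
            (c,wh,a)=cv2.minAreaRect((q[:,:2]*1000).astype(np.float32)); o+=(np.round(c,1),np.round(wh,1),round(a,1))
        print(*o)
    cl('block',.3,.52,.12,.36,.050,.058)
    cl('carton',.5,.7,-.15,.06,.0615,.068)
    cl('post',.45,.53,-.03,.04,.057,.063)
    cl('fork',.49,.62,-.22,-.115,.058,.066)
    cl('knob',.4,.6,-.2,0,.080,.092)
    cl('bar',.3,.53,-.25,-.02,.049,.0555)
    cl('longtop',.4,.5,.14,.22,.1,.112)
    cl('shorttop',.4,.5,.22,.3,.072,.08)
E
python3 m.py
```

```text
s1 block 1549 [0.429  0.2206 0.0539] [401.  202.5] [146.2 146.4] 10.6
s1 carton 825 [ 0.6016 -0.0491  0.0631] [591.1 -65. ] [155.4 159.4] 4.9
s1 post 56 [0.5011 0.0028 0.0597] [501.    1.9] [21.2 23. ] 27.5
s1 fork 165 [ 0.5409 -0.1491  0.0611] [ 541.2 -149.4] [36.2 59.1] 14.0
s1 knob 23 [ 0.4649 -0.0597  0.083 ] [465.3 -60. ] [19.5 11.7] 18.8
s1 bar 260 [ 0.4535 -0.0922  0.0514] [482.2 -91.4] [142.7 122.6] 79.3
s1 longtop 90 [0.4466 0.1847 0.1051] [447.6 183.5] [18.8 20.5] 29.8
s1 shorttop 106 [0.4338 0.253  0.0752] [434.3 253.1] [21.1 19.7] 14.9
d1 block 1684 [0.4303 0.219  0.0536] [400.7 200.8] [145.7 147.5] 10.5
d1 carton 1025 [ 0.6013 -0.0518  0.0633] [590.1 -62.5] [157.5 163.8] 7.2
d1 post 68 [0.5007 0.0021 0.0596] [500.9   1.3] [21.3 22.6] 19.1
d1 fork 194 [ 0.5398 -0.1489  0.0615] [ 540.7 -151.2] [35.7 60.6] 14.7
d1 knob 32 [ 0.4642 -0.0605  0.0833] [465.2 -62.7] [20.  15.7] 12.4
d1 bar 304 [ 0.4521 -0.0936  0.0515] [454.9 -89.7] [118.2 115.5] 17.7
d1 longtop 104 [0.447  0.1835 0.1047] [447.3 182.1] [21.9 20.2] 80.2
d1 shorttop 111 [0.4339 0.2517 0.0751] [435.  250.6] [20.3 21.3] 82.8
```

```bash
python3 - <<'E'
from h import *
for f in('s1','d1'):
    P=pts(f).reshape(-1,3); P=P[np.isfinite(P[:,0])]
    for y in np.arange(-.75,.35,.05):
        row=[]
        for x in np.arange(.05,.75,.05):
            m=(abs(P[:,0]-x-.025)<.025)&(abs(P[:,1]-y-.025)<.025)
            row.append(f'{P[m,2].max()*1000:5.0f}' if m.any() else '    -')
        print(f,f'{y:.2f}',*row)
E
```

```text
s1 -0.75     -  -775  -771  -775  -772  -775     -   152     -    48    55    50     0    95
s1 -0.70     -  -774  -773  -773  -772  -771     -   124   105    24    25    23     0   113
s1 -0.65     -  -776  -773  -773   149   147   146   100    98    21    24    21   115   117
s1 -0.60     -  -775  -773   165   165   150   148     -     1    29    28   115   116   117
s1 -0.55     -  -774  -775   166   166   151   148     1     7    29    29   116   116   116
s1 -0.50     -  -774  -775   166   165   151   147   146     8    29    39    42   116   117
s1 -0.45     -  -774  -773   176   175   151   149   148     9    26    41    42    41     3
s1 -0.40  -787  -777  -772   175   175   153   151   147    10     1     2    39     2     2
s1 -0.35  -775  -773  -774   177   176   152   151     2     2     2     3     3     2     2
s1 -0.30  -773  -772     2   149     2     2     2     3     2     2     2     2     2     2
s1 -0.25  -778  -775     3     3     2     2     2     2     2     3     2     2     3     2
s1 -0.20     2     1     2     3     3     2     2    52     2    63    63   
[... 2277 characters left out ...]
 3    27    26     2    61    66    66    66    66  -772
d1 0.00   217    15   476   465     3    23    99   100    62    62    36    65    63     -
d1 0.05   267   481   481     -     3     3   100   101     3     9     9   451     -     -
d1 0.10   328   384   390     -     3   102   101    55     1     3    10   463     -     -
d1 0.15     3     3    -4     -     2   102   102   108   107     3    12   472   474     -
d1 0.20     -     -     -     -     -    84    90    79    56     3    10     4   485     -
d1 0.25     -     -     -     -     -     3     3    78    57     3    11     3   496    55
d1 0.30     -     -     -     -     -     3     4     3     3     3     3     2   507   496
```

```bash
python3 -m pendant '[[34,-35,0,0,0,0],[34,-35,0,0,0,0],[34,-35,0,0,0,0],[34,-35,0,0,0,0],[34,-35,0,0,0,0]]' 0.2; python3 -m pendant '[[34,-35,0,0,0,0],[34,-35,0,0,0,0],[34,-35,0,0,0,0],[34,-35,0,0,0,0],[0,0,0,0,0,0.08]]'
```

```text
time_s: 0.65
position: [0.3093, -0.3664, 0.2477]
eef_rot: [-3.141, 0.001, 0.329]
force: [1.2, 0.2, -0.3]
gripper_width: 0.396
time_s: 1.15
position: [0.3947, -0.1802, 0.2478]
eef_rot: [-3.141, -0.001, 0.252]
force: [-0.0, -1.3, -0.2]
gripper_width: 0.396
```

```bash
python3 -m pendant '[[0,0,0,0,0,0]]' -0.1; python3 - <<'E'
from h import *
print(shot('wrist','w2')['position'])
P=pts('w2')
def cl(n,m):
    q=P[m]; 
    if len(q)<10: print(n,len(q));return
    (c,wh,a)=cv2.minAreaRect((q[:,:2]*1000).astype(np.float32)); print(n,len(q),q.mean(0).round(4),np.round(c,1),np.round(wh,1),round(a,1))
X,Y,z=P[...,0],P[...,1],P[...,2]
cl('knob',(abs(X-.465)<.03)&(abs(Y+.06)<.03)&(z>.08)&(z<.092))
cl('post',(abs(X-.501)<.03)&(abs(Y-.002)<.03)&(z>.056)&(z<.063))
cl('fork',(abs(X-.54)<.05)&(abs(Y+.15)<.04)&(z>.058)&(z<.066))
cl('eye',(abs(X-.427)<.05)&(abs(Y+.127)<.05)&(z>.048)&(z<.055))
E
```

```text
time_s: 1.25
position: [0.395, -0.1788, 0.2478]
eef_rot: [-3.141, -0.001, 0.254]
force: [-0.1, -1.0, 0.1]
gripper_width: 0.544
[ 0.39501327 -0.17879564  0.24775762]
knob 213 [ 0.4659 -0.0699  0.0839] [465.5 -67.5] [20.8 20.6] 14.0
post 575 [ 0.5002 -0.0013  0.0601] [500.2  -0.8] [22.6 23.4] 27.9
fork 2423 [ 0.5399 -0.1541  0.0622] [ 539.6 -153.3] [35.  60.1] 14.8
eye 1433 [ 0.4393 -0.1176  0.0522] [ 442.  -111.4] [83.1 34.4] 62.3
```

View pics/w2.png

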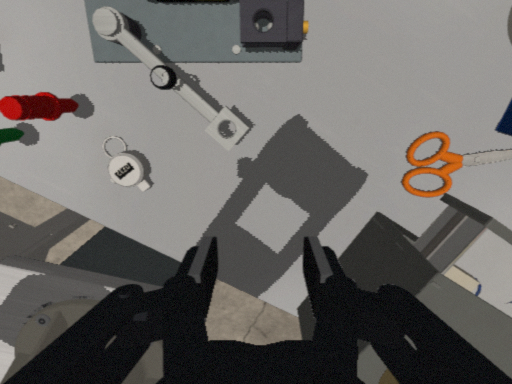

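```bash
python3 - <<'E'
from h import *
for u,v,h in[(264,21,.062),(162,77,.086),(228,128,.052),(108,22,.06)]: print(ray('w2',u,v,h).round(4))
crop('w2',80,0,320,160,3,'c3')
E
```

```text
[ 0.5381 -0.147   0.062 ]
[ 0.4659 -0.0693  0.086 ]
[ 0.4319 -0.135   0.052 ]
[ 0.5006 -0.0043  0.06  ]
```

View pics/c3.png

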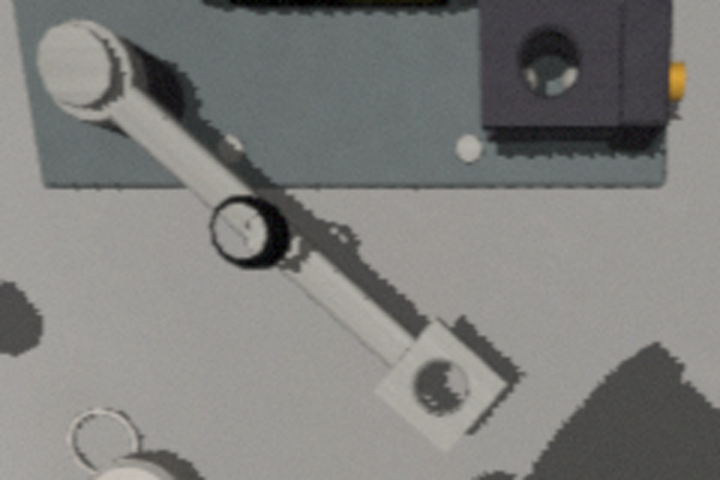

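```bash
python3 -m pendant '[[32,-30,0,0,0,0],[32,-30,0,0,0,0],[32,-30,0,0,0,0],[0,0,40,0,0,0],[0,0,40,0,0,0]]' -0.1; python3 - <<'E'
from h import *
s=sensors.sense();print(s['position'],s['force'],s['gripper_width'])
d=np.array([.4655,-.068,.078])-s['position']
print(R.from_euler('xyz',s['eef_rot']).inv().apply(d)*1000)
shot('wrist','w3')
E
```

```text
time_s: 1.8
position: [0.4718, -0.0704, 0.171]
eef_rot: [3.137, -0.013, 0.255]
force: [0.3, 0.2, -0.3]
gripper_width: 0.548
[ 0.47178868 -0.07036356  0.17098896] [ 0.27913771  0.24540048 -0.27032786] 0.5478754096294858
[-6.65271095 -4.30991405 92.89373641]
```

View pics/w3.png

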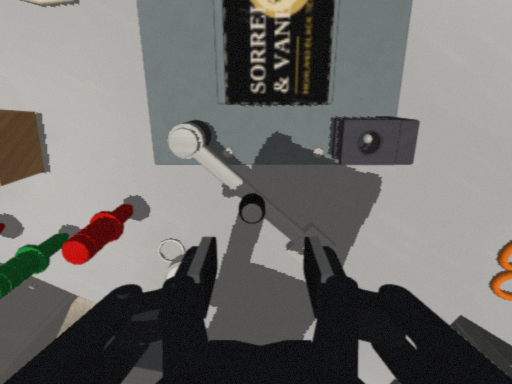

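```bash
cat >> h.py <<'E'
def go(p,yaw,pr=True):
    s=sensors.sense(); Q=R.from_euler('xyz',s['eef_rot']); T=R.from_euler('xyz',[np.pi,0,yaw])
    print('pos',s['position'].round(4),'rpy',s['eef_rot'].round(4),'F',s['force'].round(1),'w',round(s['gripper_width'],3),'t',s['time_s'])
    print('need mm',(Q.inv().apply(np.array(p)-s['position'])*1000).round(1),'rot',(Q.inv()*T).as_rotvec().round(3))
E
python3 - <<'E'
from h import *
for u,v,h in[(369,141,.062),(252,207,.086),(187,140,.06)]: print(ray('w3',u,v,h).round(4))
go([.4655,-.068,.078],.257)
crop('w3',140,90,440,240,2.6,'c4')
E
```

```text
[ 0.5396 -0.1449  0.062 ]
[ 0.4704 -0.0664  0.086 ]
[ 0.5034 -0.0037  0.06  ]
pos [ 0.4689 -0.0701  0.1655] rpy [ 3.1399 -0.0061  0.2544] F [-2.1  0.5 -4.7] w 0.553 t 1.85
need mm [-3.2 -3.1 87.5] rot [ 0.002 -0.006 -0.003]
```

View pics/c4.png

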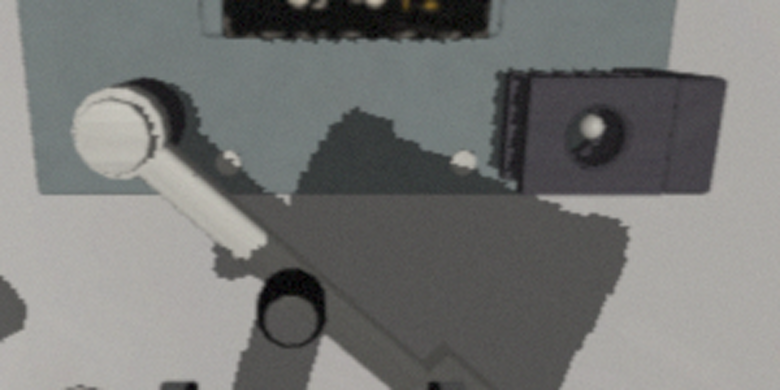

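```bash
python3 -m pendant '[[-2,-3,30,0,-0.006,0],[0,0,28,0,0,0],[0,0,20,0,0,0],[0,0,0,0,0,0]]'; python3 - <<'E'
from h import *
go([.4665,-.067,.078],.257)
shot('wrist','w4')
E
```

```text
time_s: 2.25
position: [0.465, -0.0722, 0.0852]
eef_rot: [3.141, 0.004, 0.254]
force: [-0.1, 0.4, 0.6]
gripper_width: 0.548
pos [ 0.465  -0.0722  0.0852] rpy [3.1412 0.0043 0.2544] F [-0.1  0.4  0.6] w 0.548 t 2.25
need mm [ 2.8 -4.6  7.2] rot [ 0.     0.004 -0.003]
```

View pics/w4.png

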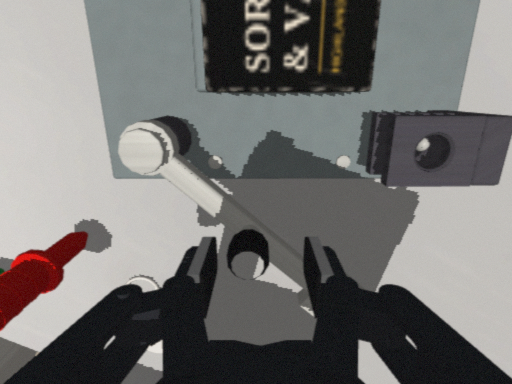

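```bash
python3 - <<'E'
from h import *
for u,v,h in[(248,264,.086),(434,151,.062),(146,148,.06)]: print(ray('w4',u,v,h).round(4))
P=pts('w4');print(P[264,248],P[135,470],P[148,146])
E
```

```text
[ 0.4663 -0.0674  0.086 ]
[ 0.5392 -0.1458  0.062 ]
[ 0.5033 -0.0034  0.06  ]
[ 0.41268977 -0.07724658  0.00072321] [ 0.55109397 -0.15943749  0.06233789] [ 0.5033515  -0.00337977  0.06008571]
```

```bash
python3 -m pendant '[[3,-5,7,0,0,0],[0,0,0,0,0,0],[0,0,0,0,0,0]]' -0.1; python3 -m pendant '[[0,0,0,0,0,0],[0,0,0,0,0,0],[0,0,0,0,0,0]]' 1 30;python3 - <<'E'
from h import *
go([.5205,-.0745,.078],.257)
E
```

```text
time_s: 2.6
position: [0.4697, -0.0679, 0.0822]
eef_rot: [3.139, -0.001, 0.253]
force: [0.2, 0.1, -0.4]
gripper_width: 0.554
time_s: 2.9
position: [0.471, -0.0672, 0.0838]
eef_rot: [3.139, -0.005, 0.253]
force: [0.0, -1.6, -10.4]
gripper_width: 0.236
pos [ 0.471  -0.0672  0.0838] rpy [ 3.1387 -0.0047  0.2529] F [  0.   -1.6 -10.4] w 0.236 t 2.9
need mm [46.1 19.4  6. ] rot [ 0.003 -0.005 -0.004]
```

```bash
python3 -m pendant '[[9,9,1,0,0,0],[9,6,1,0,0,0],[9,5,1,0,0,0],[10,4,0,0,0,0]]';python3 - <<'E'
from h import *
go([.5205,-.0745,.080],.257)
shot('wrist','w5')
E
```

```text
time_s: 3.3
position: [0.5088, -0.0746, 0.0832]
eef_rot: [-3.131, 0.003, 0.251]
force: [-10.2, 19.1, 6.3]
gripper_width: 0.235
pos [ 0.5088 -0.0746  0.0832] rpy [-3.1307e+00  2.8000e-03  2.5110e-01] F [-10.2  19.1   6.3] w 0.235 t 3.3
need mm [11.3  2.9  3.1] rot [-0.011  0.003 -0.006]
```

View pics/w5.png

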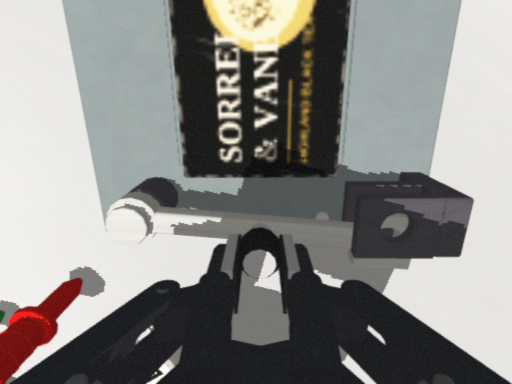

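```bash
python3 -m pendant '[[6,-1,0,0,0,0],[6,-1,0,0,0,0]]';python3 -m pendant '[[4,0,0,0,0,0],[3,0,0,0,0,0]]'; python3 -m pendant '[[4,0,0,0,0,0],[3,0,0,0,0,0]]';python3 - <<'E'
from h import *
go([.5205,-.0745,.080],.257)
shot('wrist','w6')
E
```

```text
time_s: 3.55
position: [0.5164, -0.0722, 0.0831]
eef_rot: [-3.133, 0.014, 0.256]
force: [-29.6, -30.1, 23.1]
gripper_width: 0.234
time_s: 3.75
position: [0.5163, -0.0726, 0.0833]
eef_rot: [-3.131, 0.03, 0.258]
force: [-9.5, -2.3, 9.3]
gripper_width: 0.239
time_s: 3.95
position: [0.5165, -0.0726, 0.0833]
eef_rot: [-3.13, 0.044, 0.259]
force: [-9.7, -4.4, 10.0]
gripper_width: 0.236
pos [ 0.5165 -0.0726  0.0833] rpy [-3.1296  0.0437  0.2593] F [-9.7 -4.4 10. ] w 0.236 t 3.95
need mm [3.5 2.9 3.1] rot [-0.012  0.044  0.002]
```

View pics/w6.png

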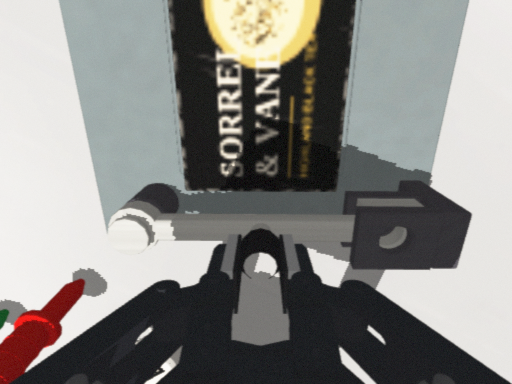

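```bash
python3 -m pendant '[[0,0,0,0,0,0],[0,0,0,0,0,0]]' 0.0; python3 -m pendant '[[0,0,-25,0,0,0],[-5,0,-40,0,0.044,0],[-10,0,-40,0,0,0],[-20,0,-20,0,0,0],[0,0,0,0,0,0]]'; python3 - <<'E'
from h import *
go([.5205,-.0745,.080],.257)
shot('wrist','w7')
crop('w7',80,20,480,320,2,'c7')
E
```

```text
time_s: 4.2
position: [0.5163, -0.0731, 0.0837]
eef_rot: [-3.13, 0.045, 0.259]
force: [-0.1, 1.1, 0.5]
gripper_width: 0.501
time_s: 4.7
position: [0.4868, -0.0829, 0.2132]
eef_rot: [-3.13, -0.003, 0.26]
force: [0.6, 0.0, 0.5]
gripper_width: 0.505
pos [ 0.4868 -0.0829  0.2132] rpy [-3.1304e+00 -2.8000e-03  2.6010e-01] F [0.6 0.  0.5] w 0.505 t 4.7
need mm [ 34.3   2.  133.2] rot [-0.011 -0.003  0.003]
```

View pics/c7.png

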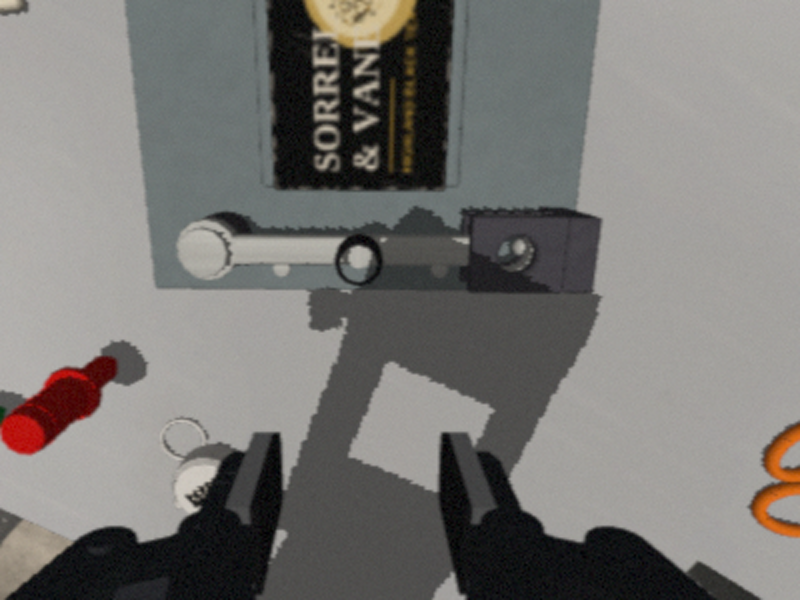

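```bash
python3 - <<'E'
from h import *
a=ray('w7',181.5,144,.06);k=ray('w7',260,150,.086);h=ray('w7',338,145.5,.062);print(a,k,h)
f=lambda v:np.degrees(np.arctan2(v[0],-v[1])); print(f(k-a),f(h-a),np.hypot(*(h-a)[:2]))
crop('w7',300,115,380,175,10,'c8')
E
```

```text
[ 0.50266166 -0.00107664  0.06      ] [ 0.52105162 -0.0739525   0.086     ] [ 0.54007748 -0.14474063  0.062     ]
14.162707262083838 14.597816863628335 0.14845633682487328
```

View pics/c8.png

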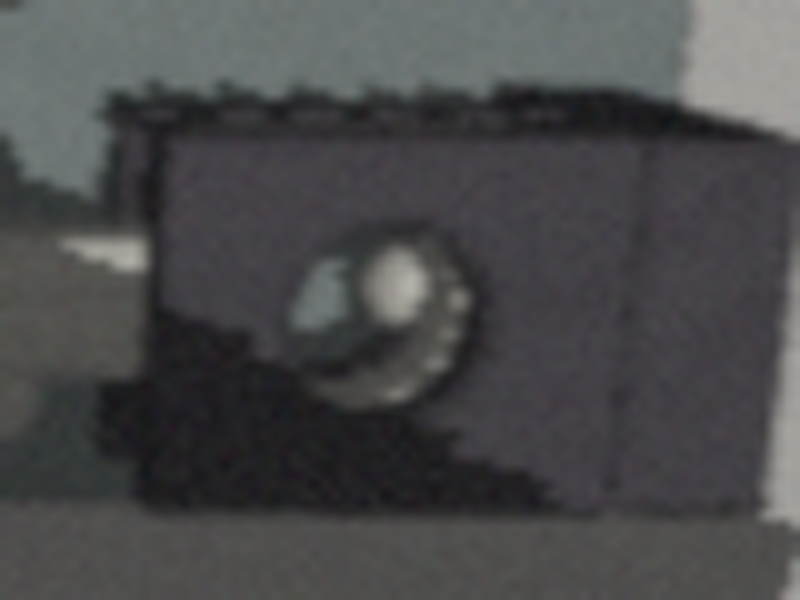

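```bash
python3 -m pendant '[[-5,-48,0,0,0,0],[-5,-48,0,0,0,0],[-5,-48,0,0,0,0],[-5,-48,0,0,0,0],[-5,-48,0,0,0,0]]' 0; python3 -m pendant '[[-5,-45,0,-0.01,0,0],[0,0,0,0,0,0],[0,0,0,0,0,0]]'; python3 - <<'E'
from h import *
go([.447,.1825,.2],.257)
shot('wrist','w8')
E
```

```text
time_s: 5.25
position: [0.4053, 0.1463, 0.2112]
eef_rot: [-3.132, -0.007, 0.25]
force: [0.9, 0.4, 0.5]
gripper_width: 0.501
time_s: 5.55
position: [0.3867, 0.1969, 0.2089]
eef_rot: [-3.141, -0.005, 0.258]
force: [-0.5, -0.4, 0.5]
gripper_width: 0.499
pos [0.3867 0.1969 0.2089] rpy [-3.141  -0.0049  0.2583] F [-0.5 -0.4  0.5] w 0.499 t 5.55
need mm [54.6 29.4  9.1] rot [-0.001 -0.005  0.001]
```

View pics/w8.png

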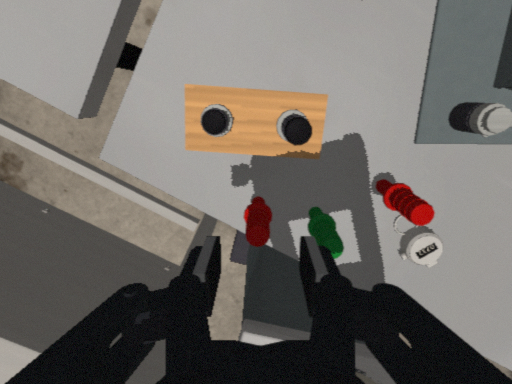

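```bash
python3 - <<'E'
from h import *
crop('w8',170,70,350,250,4,'c9')
P=pts('w8');X,Y,z=P[...,0],P[...,1],P[...,2]
print(ray('w8',297,130,.106),ray('w8',214,121,.076))
for n,m in[('long',(abs(X-.447)<.03)&(abs(Y-.183)<.03)&(z>.1)&(z<.112)),('longcollar',(abs(X-.447)<.022)&(abs(Y-.183)<.022)&(z>.0575)&(z<.063)),('block',(abs(X-.44)<.08)&(abs(Y-.22)<.1)&(z>.05)&(z<.057))]:
    q=P[m];(c,wh,a)=cv2.minAreaRect((q[:,:2]*1000).astype(np.float32)); print(n,len(q),q.mean(0).round(4),np.round(c,1),np.round(wh,1),round(a,1))
E
```

```text
[0.44783872 0.18217905 0.106     ] [0.434704   0.24903872 0.076     ]
long 621 [0.4474 0.1817 0.1059] [447.4 181.3] [20.5 21.2] 13.9
longcollar 223 [0.4504 0.1879 0.0602] [448.7 185.4] [20.  29.2] 64.9
block 7478 [0.4399 0.2158 0.0544] [410.  202.3] [124.5 145. ] 10.8
```

View pics/c9.png

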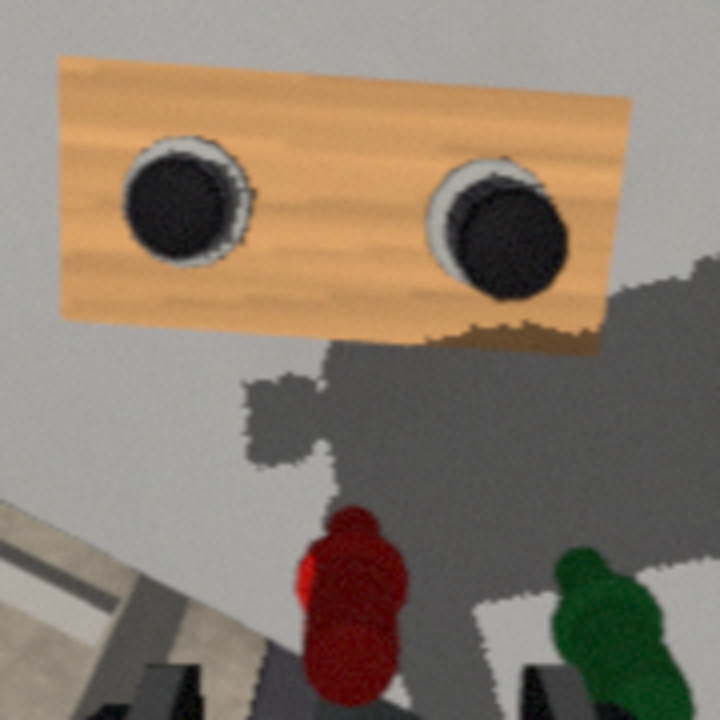

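The long pin is the tall black-gripped one (w8 pixel 297,130, top measured at 106 mm). The black one at (214,121) is the short pin (76 mm). The red and green ones are decoys.

```bash
python3 -m pendant '[[28,15,0,0,0,0],[22,12,0,0,0,0],[8,4,0,0,0,0],[0,0,30,0,0,0],[0,0,0,0,0,0]]' 0;  python3 - <<'E'
from h import *
go([.4476,.1818,.091],.257)
E
```

```text
time_s: 6.1
position: [0.455, 0.1756, 0.1762]
eef_rot: [-3.141, -0.002, 0.249]
force: [-0.5, 0.3, 0.8]
gripper_width: 0.498
pos [0.455  0.1756 0.1762] rpy [-3.141e+00 -2.300e-03  2.485e-01] F [-0.5  0.3  0.8] w 0.498 t 6.1
need mm [-5.9 -7.8 85.2] rot [-0.001 -0.002 -0.008]
```

```bash
python3 -m pendant '[[-5,-7,0,0,0,0],[0,0,0,0,0,0]]';  python3 - <<'E'
from h import *
go([.4476,.1818,.091],.257)
E
```

```text
time_s: 6.3
position: [0.4479, 0.1803, 0.1767]
eef_rot: [-3.141, -0.001, 0.245]
force: [0.2, -0.6, 0.4]
gripper_width: 0.498
pos [0.4479 0.1803 0.1767] rpy [-3.1409e+00 -7.0000e-04  2.4540e-01] F [ 0.2 -0.6  0.4] w 0.498 t 6.3
need mm [ 0.1 -1.5 85.7] rot [-0.001 -0.001 -0.012]
```

```bash
python3 -m pendant '[[0,-1.5,30,0,0,-0.01],[0,0,30,0,0,0],[0,0,18,0,0,0],[0,0,0,0,0,0]]';  python3 - <<'E'
from h import *
go([.4476,.1818,.091],.257)
E
```

```text
time_s: 6.7
position: [0.4494, 0.1838, 0.1018]
eef_rot: [-3.14, -0.009, 0.257]
force: [-0.4, -0.0, 0.2]
gripper_width: 0.502
pos [0.4494 0.1838 0.1018] rpy [-3.1397 -0.0094  0.2572] F [-0.4 -0.   0.2] w 0.502 t 6.7
need mm [-2.4  1.5 10.8] rot [-0.002 -0.009  0.   ]
```

```bash
python3 -m pendant '[[-2,1.5,11,0,-0.008,0],[0,0,0,0,0,0],[0,0,0,0,0,0]]';  python3 - <<'E'
from h import *
go([.4476,.1818,.091],.257)
E
```

```text
time_s: 7.0
position: [0.4491, 0.1827, 0.093]
eef_rot: [-3.139, -0.004, 0.258]
force: [-0.4, -0.2, -0.4]
gripper_width: 0.502
pos [0.4491 0.1827 0.093 ] rpy [-3.1393 -0.0042  0.2579] F [-0.4 -0.2 -0.4] w 0.502 t 7.0
need mm [-1.7  0.5  2. ] rot [-0.002 -0.004  0.001]
```

```bash
python3 -m pendant '[[-1.5,0.5,1,0,-0.004,0],[0,0,0,0,0,0],[0,0,0,0,0,0],[0,0,0,0,0,0],[0,0,0,0,0,0]]' 1 70;  python3 - <<'E'
from h import *
go([.4476,.1818,.091],.257)
E
```

```text
time_s: 7.5
position: [0.4486, 0.1821, 0.0938]
eef_rot: [-3.139, -0.003, 0.258]
force: [0.9, 0.1, -1.9]
gripper_width: 0.24
pos [0.4486 0.1821 0.0938] rpy [-3.1389e+00 -2.8000e-03  2.5780e-01] F [ 0.9  0.1 -1.9] w 0.24 t 7.5
need mm [-1.1  0.   2.8] rot [-0.003 -0.003  0.001]
```

```bash
python3 -m pendant '[[0,0,-30,0,0,0],[0,0,-40,0,0,0],[0,0,-40,0,0,0],[0,0,-25,0,0,0],[0,0,0,0,0,0]]';  python3 - <<'E'
from h import *
go([.539,-.1458,.215],.257)
shot('wrist','w9')
E
```

```text
time_s: 8.0
position: [0.4481, 0.1816, 0.2328]
eef_rot: [-3.139, -0.001, 0.258]
force: [-0.6, 0.6, -0.6]
gripper_width: 0.237
pos [0.4481 0.1816 0.2328] rpy [-3.1389e+00 -1.3000e-03  2.5760e-01] F [-0.6  0.6 -0.6] w 0.237 t 8.0
need mm [  4.4 339.8  16.9] rot [-0.003 -0.001  0.001]
```

View pics/w9.png

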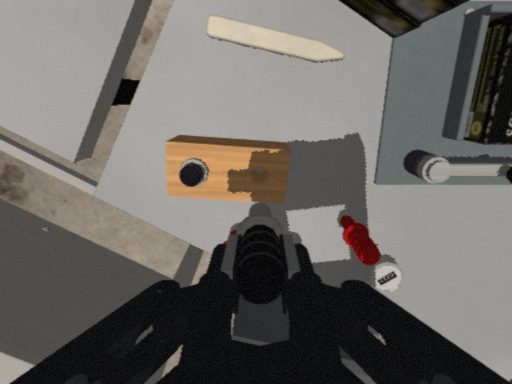

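```bash
python3 -m pendant '[[0,48,0,0,0,0],[0,48,0,0,0,0],[0,48,0,0,0,0],[0,48,0,0,0,0],[0,48,0,0,0,0]]'; python3 -m pendant '[[0,48,0,0,0,0],[0,40,0,0,0,0],[0,20,0,0,0,0],[0,0,0,0,0,0],[0,0,0,0,0,0]]';  python3 - <<'E'
from h import *
go([.539,-.1458,.215],.257)
E
```

```text
time_s: 8.55
position: [0.5068, -0.0523, 0.2232]
eef_rot: [-3.135, 0.007, 0.269]
force: [1.3, 0.7, -0.9]
gripper_width: 0.238
time_s: 9.05
position: [0.5323, -0.1659, 0.2122]
eef_rot: [-3.13, 0.018, 0.262]
force: [-0.5, -0.1, -1.9]
gripper_width: 0.232
pos [ 0.5323 -0.1659  0.2122] rpy [-3.1298  0.0184  0.2621] F [-0.5 -0.1 -1.9] w 0.232 t 9.05
need mm [ 11.6 -17.7  -2.8] rot [-0.012  0.018  0.005]
```

```bash
python3 -m pendant '[[8,-15,0,-0.012,0.018,0.005],[2,-2,0,0,0,0],[0,0,0,0,0,0]]';  python3 - <<'E'
from h import *
go([.539,-.1458,.165],.257)
shot('wrist','w10');shot('scene','s10');shot('side','d10')
crop('s10',200,80,360,240,4,'cs10')
go([.539,-.1458,.165],.257)
E
```

```text
time_s: 9.35
position: [0.5355, -0.1436, 0.2093]
eef_rot: [-3.139, 0.005, 0.259]
force: [-0.6, -0.2, -1.2]
gripper_width: 0.235
pos [ 0.5355 -0.1436  0.2093] rpy [-3.139   0.0046  0.2587] F [-0.6 -0.2 -1.2] w 0.235 t 9.35
need mm [ 3.   3.2 44.3] rot [-0.003  0.005  0.002]
pos [ 0.5357 -0.1445  0.2097] rpy [-3.1395  0.004   0.2577] F [ 0.3 -0.3 -0.7] w 0.241 t 9.5
need mm [ 3.   2.2 44.7] rot [-0.002  0.004  0.001]
```

View pics/w10.png

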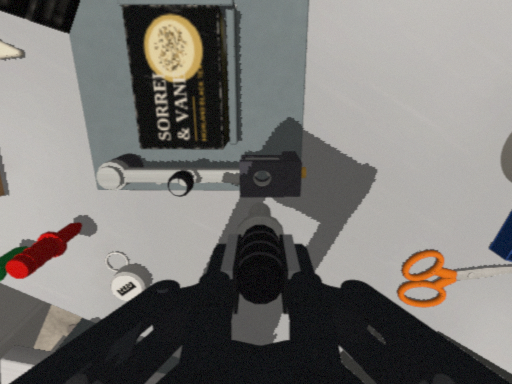

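View pics/cs10.png

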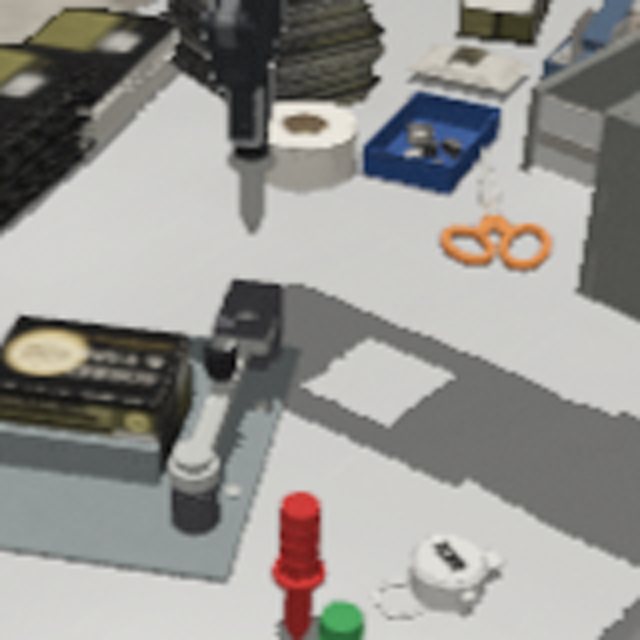

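```bash
python3 - <<'E'
from h import *
print(ray('w10',262,177.5,.062),ray('w10',111,176,.06))
def proj(f,p):
    d=np.load(f'pics/{f}.npz'); q=np.linalg.inv(d['T'])@np.r_[p,1]; k=d['k']; return k[0]*q[0]/q[2]+k[2],k[1]*q[1]/q[2]+k[3]
t=[.5357,-.1442,.2095-.0878]
for f in('s10','d10'): print(f,'tip',proj(f,t),'hole',proj(f,[.539,-.1458,.062]))
for f in('s10','d10'):
    P=pts(f);X,Y,z=P[...,0],P[...,1],P[...,2]
    m=(abs(X-.54)<.02)&(abs(Y+.146)<.02)&(z>.135)&(z<.160);q=P[m];print(len(q),q.mean(0),q.min(0),q.max(0))
crop('d10',220,90,320,190,8,'cd10');crop('s10',220,90,320,190,8,'cs10b')
E
```

```text
[ 0.54020831 -0.14557952  0.062     ] [ 0.50344518 -0.00348786  0.06      ]
s10 tip (np.float64(263.0639543214926), np.float64(137.63749609289266)) hole (np.float64(262.2215277534236), np.float64(156.77140239000008))
d10 tip (np.float64(264.8623153858118), np.float64(126.54496957514519)) hole (np.float64(263.5895891242566), np.float64(148.0874397778042))
62 [ 0.53261695 -0.13802242  0.14766398] [ 0.52657038 -0.14604599  0.13561914] [ 0.54130911 -0.13272582  0.15980811]
69 [ 0.53369356 -0.1390112   0.14728604] [ 0.52631202 -0.14453949  0.135129  ] [ 0.54285339 -0.13493426  0.15948273]
```

View pics/cd10.png

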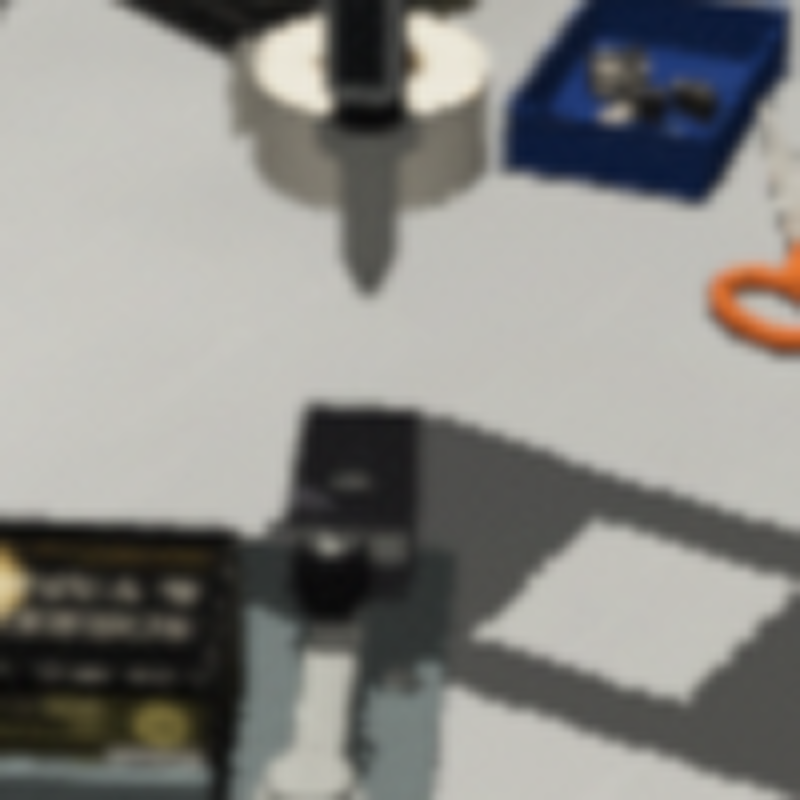

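View pics/cs10b.png

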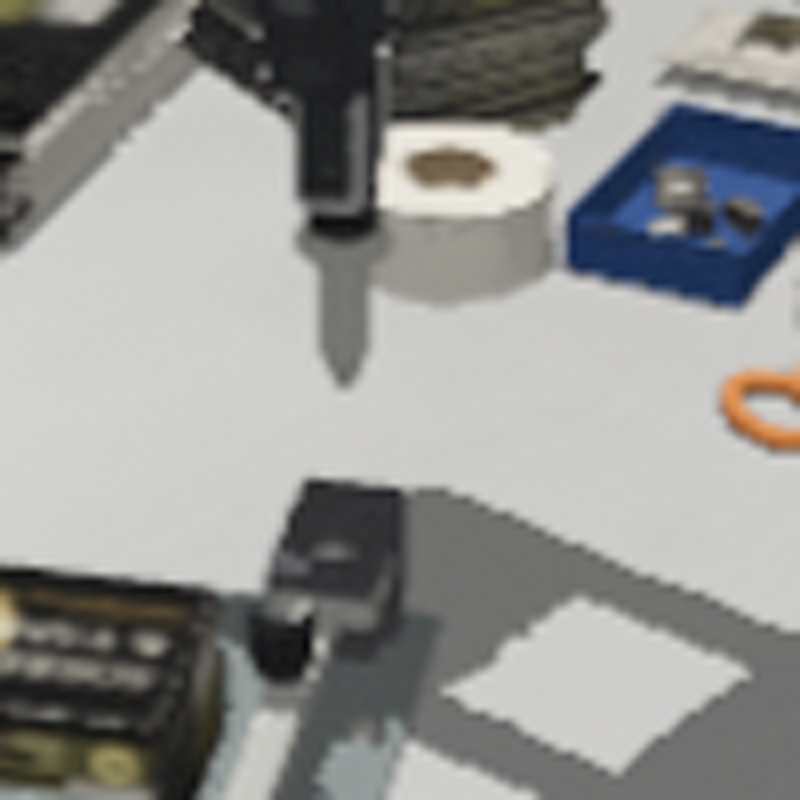

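```bash
python3 -m pendant '[[3,1.5,24,0,0.004,0],[0,0,16,0,0,0],[0,0,0,0,0,0],[0,0,0,0,0,0]]';  python3 - <<'E'
from h import *
go([.539,-.145,.160],.257)
E
```

```text
time_s: 9.9
position: [0.54, -0.1457, 0.1701]
eef_rot: [-3.141, -0.002, 0.259]
force: [0.2, 0.1, -0.9]
gripper_width: 0.241
pos [ 0.54   -0.1457  0.1701] rpy [-3.141e+00 -2.100e-03  2.586e-01] F [ 0.2  0.1 -0.9] w 0.241 t 9.9
need mm [-0.8 -0.9 10.1] rot [-0.001 -0.002  0.002]
```

```bash
python3 -m pendant '[[0,0,4,0,0,0],[0,0,0,0,0,0],[0,0,0,0,0,0]]';  python3 - <<'E'
from h import *
shot('scene','s11');shot('side','d11');shot('wrist','w11')
go([.539,-.145,.160],.257)
a=[]
for f,(x,y) in(('s11',(236,120)),('d11',(238,110)),('w11',(232,130))):
    im=cv2.imread(f'pics/{f}.png')[y:y+50,x:x+50]; im=cv2.convertScaleAbs(im,alpha=1.5); a.append(cv2.resize(im,(260,260),interpolation=cv2.INTER_CUBIC) if 0 else cv2.resize(im,(400,400),interpolation=cv2.INTER_CUBIC))
cv2.imwrite('pics/c11.png',np.hstack(a[:2]));
crop('w11',180,100,340,260,4,'cw11')
E
```

```text
time_s: 10.2
position: [0.5409, -0.1462, 0.1677]
eef_rot: [3.141, -0.004, 0.258]
force: [0.2, 0.2, -0.6]
gripper_width: 0.239
pos [ 0.5407 -0.1461  0.1675] rpy [ 3.1411 -0.0038  0.2584] F [ 0.1 -0.  -0.9] w 0.236 t 10.35
need mm [-1.4 -1.5  7.5] rot [ 0.    -0.004  0.001]
```

View pics/c11.png

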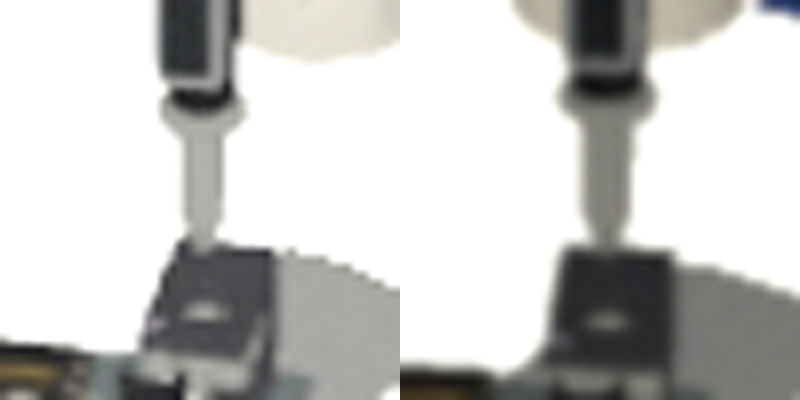

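View pics/cw11.png

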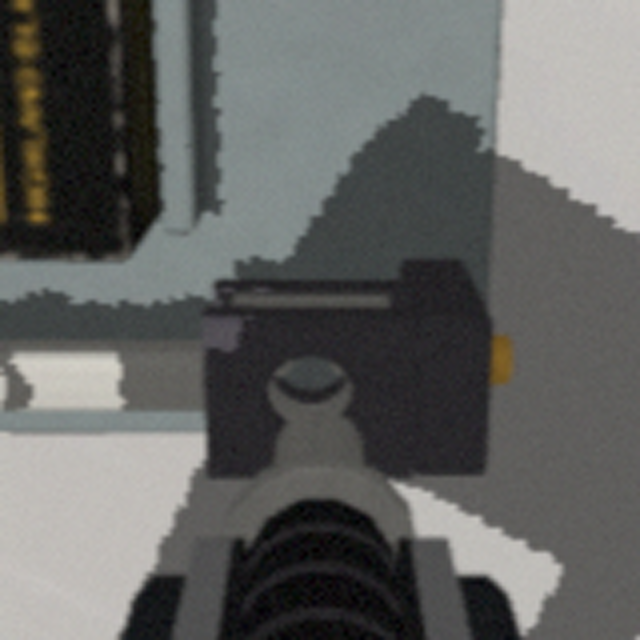

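```bash
python3 - <<'E'
from h import *
print(ray('w11',258,198,.062), ray('w11',258,197,.062))
d=np.load('pics/w11.npz')
def proj(f,p):
    d=np.load(f'pics/{f}.npz'); q=np.linalg.inv(d['T'])@np.r_[p,1]; k=d['k']; return np.round([k[0]*q[0]/q[2]+k[2],k[1]*q[1]/q[2]+k[3]],2)
t=np.array([.5408,-.1461,.1676-.0878])
for f in('s11','d11','w11'):
    print(f,'tip',proj(f,t),'tip down',proj(f,t-[0,0,.0178]), [proj(f,[.5408+.009*np.cos(a),-.1461+.009*np.sin(a),.062]) for a in np.arange(4)*np.pi/2])
E
```

```text
[ 0.53979538 -0.14637373  0.062     ] [ 0.54065167 -0.14614893  0.062     ]
s11 tip [261.65 150.84] tip down [261.66 156.55] [array([258.64, 155.73]), array([260.13, 158.24]), array([264.71, 157.38]), array([263.18, 154.88])]
d11 tip [262.95 141.46] tip down [262.92 147.89] [array([259.35, 147.23]), array([261.67, 149.79]), array([266.49, 148.56]), array([264.14, 146.01])]
w11 tip [257.87 204.34] tip down [257.99 196.82] [array([260.76, 186.87]), array([247.53, 194.21]), array([255.28, 206.56]), array([268.38, 199.42])]
```

```bash
python3 -m pendant '[[-0.6,0,8,0,-0.003,0],[0,0,6,0,0,0],[0,0,0,0,0,0]]'; python3 -m pendant '[[0,0,6,0,0,0],[0,0,5,0,0,0],[0,0,0,0,0,0]]'; python3 - <<'E'
from h import *
go([.540,-.1462,.1018],.257)
E
```

```text
time_s: 10.65
position: [0.5402, -0.1463, 0.1526]
eef_rot: [3.141, -0.001, 0.258]
force: [0.2, 0.4, -1.4]
gripper_width: 0.236
time_s: 10.95
position: [0.5399, -0.1462, 0.1401]
eef_rot: [3.141, -0.0, 0.259]
force: [-0.7, 0.3, -0.5]
gripper_width: 0.235
pos [ 0.5399 -0.1462  0.1401] rpy [ 3.1413e+00 -2.0000e-04  2.5850e-01] F [-0.7  0.3 -0.5] w 0.235 t 10.95
need mm [ 0.1  0.  38.3] rot [ 0.    -0.     0.002]
```

```bash
python3 -m pendant '[[0,0,5,0,0,0],[0,0,5,0,0,0],[0,0,0,0,0,0]]'; python3 -m pendant '[[0,0,5,0,0,0],[0,0,4,0,0,0],[0,0,0,0,0,0]]'; python3 - <<'E'
from h import *
go([.540,-.1462,.1018],.257)
E
```

```text
time_s: 11.25
position: [0.5398, -0.1455, 0.1295]
eef_rot: [-3.141, 0.0, 0.258]
force: [-0.0, -0.8, -1.5]
gripper_width: 0.237
time_s: 11.55
position: [0.5397, -0.1455, 0.1196]
eef_rot: [-3.141, 0.0, 0.258]
force: [-0.3, 0.4, -0.8]
gripper_width: 0.238
pos [ 0.5397 -0.1455  0.1196] rpy [-3.1405e+00  1.0000e-04  2.5820e-01] F [-0.3  0.4 -0.8] w 0.238 t 11.55
need mm [ 0.1  0.8 17.8] rot [-0.001  0.     0.001]
```

Smooth, 18 mm to go; the detent comes next.

```bash
python3 -m pendant '[[0,0,4,0,0,0],[0,0,3,0,0,0],[0,0,0,0,0,0]]'; python3 -m pendant '[[0,0,4,0,0,0],[0,0,4,0,0,0],[0,0,0,0,0,0]]'; python3 - <<'E'
from h import *
go([.540,-.1462,.1018],.257)
E
```

```text
time_s: 11.85
position: [0.5403, -0.1451, 0.1129]
eef_rot: [-3.14, -0.001, 0.258]
force: [-0.6, 2.5, -1.3]
gripper_width: 0.234
time_s: 12.15
position: [0.5403, -0.1448, 0.1055]
eef_rot: [-3.14, -0.001, 0.258]
force: [-0.7, 2.1, -6.8]
gripper_width: 0.237
pos [ 0.5403 -0.1448  0.1055] rpy [-3.1399e+00 -1.4000e-03  2.5760e-01] F [-0.7  2.1 -6.8] w 0.237 t 12.15
need mm [-0.7  1.3  3.7] rot [-0.002 -0.001  0.001]
```

```bash
python3 -m pendant '[[0,1,3,0,0,0],[0,0,2,0,0,0],[0,0,0,0,0,0]]'; python3 - <<'E'
from h import *
go([.540,-.1462,.1018],.257)
shot('side','d12'); shot('scene','s12')
a=[cv2.resize(cv2.imread(f'pics/{f}.png')[y:y+75,x:x+75],(400,400),interpolation=cv2.INTER_CUBIC) for f,x,y in(('s12',225,110),('d12',225,100))]
cv2.imwrite('pics/c12.png',np.hstack(a))
E
```

```text
time_s: 12.45
position: [0.5403, -0.1452, 0.1011]
eef_rot: [-3.139, -0.001, 0.257]
force: [-1.7, 2.6, 2.1]
gripper_width: 0.236
pos [ 0.5403 -0.1452  0.1011] rpy [-3.1386e+00 -9.0000e-04  2.5730e-01] F [-1.7  2.6  2.1] w 0.236 t 12.45
need mm [-0.6  0.9 -0.7] rot [-0.003 -0.001  0.   ]
```

View pics/c12.png

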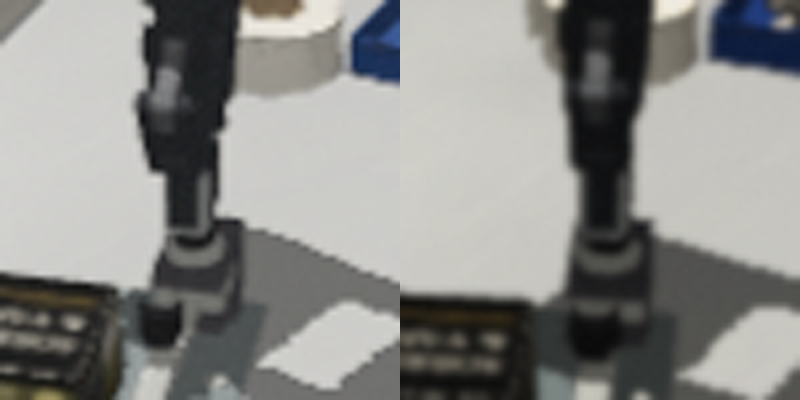

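```bash
python3 -m pendant '[[0,0,2,0,0,0],[0,0,0,0,0,0]]'; python3 -m pendant '[[0,0,2,0,0,0],[0,0,0,0,0,0]]'
```

```text
time_s: 12.75
position: [0.5403, -0.1452, 0.1013]
eef_rot: [-3.139, -0.001, 0.257]
force: [-0.6, 1.2, -6.3]
gripper_width: 0.238
time_s: 12.95
position: [0.5404, -0.1452, 0.1012]
eef_rot: [-3.139, -0.001, 0.257]
force: [-2.1, 1.7, -4.7]
gripper_width: 0.229
```

```bash
python3 -m pendant '[[0,0,4,0,0,0]]'; python3 -m pendant '[[0,0,4,0,0,0]]';  python3 -m pendant '[[0,0,0,0,0,0],[0,0,0,0,0,0],[0,0,0,0,0,0]]' 0
```

```text
time_s: 13.05
position: [0.5408, -0.1452, 0.1005]
eef_rot: [-3.139, -0.001, 0.257]
force: [-25.4, 11.3, 87.1]
gripper_width: 0.234
time_s: 13.15
position: [0.5409, -0.1452, 0.1007]
eef_rot: [-3.139, -0.001, 0.257]
force: [-23.5, 8.0, 66.0]
gripper_width: 0.237
time_s: 13.45
position: [0.5427, -0.1464, 0.1025]
eef_rot: [3.141, -0.006, 0.258]
force: [1.5, -0.2, 0.1]
gripper_width: 0.501
```

```bash
python3 -m pendant '[[-1,0,-25,0,0,0],[0,0,-40,0,0,0],[0,0,-40,0,0,0],[-30,0,-30,0,0,0],[-35,0,0,0,0,0]]' 0; python3 -m pendant '[[0,0,0,0,0,0],[0,0,0,0,0,0]]'; python3 - <<'E'
from h import *
go([.54,-.146,.1],.257)
shot('wrist','w13');shot('side','d13'); shot('scene','s13')
a=[cv2.resize(cv2.imread(f'pics/{f}.png')[y:y+100,x:x+100],(400,400),interpolation=cv2.INTER_CUBIC) for f,x,y in(('s13',200,100),('d13',200,90))]
cv2.imwrite('pics/c13.png',np.hstack(a))
for f in('w13','s13','d13'):
    P=pts(f);X,Y,z=P[...,0],P[...,1],P[...,2]
    for n,a0,b0 in(('top',.108,.118),('collar',.0655,.071),('fork',.058,.0645)):
        m=(abs(X-.54)<.022)&(abs(Y+.146)<.022)&(z>a0)&(z<b0); print(f,n,m.sum(),np.median(P[m],0).round(4) if m.any() else '')
E
```

```text
time_s: 13.95
position: [0.4802, -0.1644, 0.2378]
eef_rot: [3.14, -0.004, 0.26]
force: [-0.2, -0.7, -0.5]
gripper_width: 0.502
time_s: 14.15
position: [0.4777, -0.1655, 0.238]
eef_rot: [3.139, -0.004, 0.258]
force: [0.3, 0.2, 0.2]
gripper_width: 0.5
pos [ 0.4777 -0.1655  0.238 ] rpy [ 3.1389 -0.0037  0.2583] F [0.3 0.2 0.2] w 0.5 t 14.15
need mm [ 64.7  -3.3 138.3] rot [ 0.003 -0.004  0.001]
w13 top 545 [ 0.5405 -0.1453  0.1145]
w13 collar 165 [ 0.548  -0.1449  0.0684]
w13 fork 887 [ 0.5399 -0.1522  0.0625]
s13 top 39 [ 0.5398 -0.1403  0.1134]
s13 collar 32 [ 0.535  -0.1352  0.0678]
s13 fork 56 [ 0.5286 -0.1328  0.0614]
d13 top 50 [ 0.539  -0.1396  0.1136]
d13 collar 36 [ 0.5364 -0.1361  0.0678]
d13 fork 75 [ 0.5298 -0.1334  0.0617]
```

View pics/c13.png

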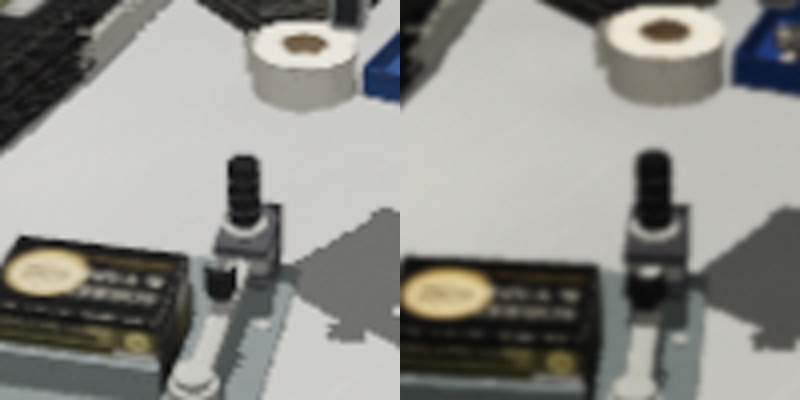

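View pics/w13.png

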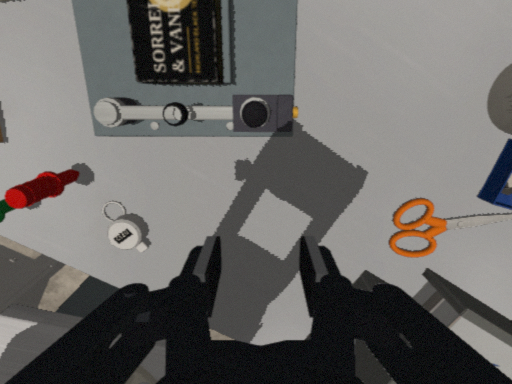

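The collar top is at 68 mm and the grip top at 114 mm, so the pin is flush on the 62 mm fork. The gate is in line with hinge and fork, and the robot is clear.

```bash
python3 -c "
from bench import r
print(r.finish_job())"
```

```text
the job is handed in; nothing more can be done
None
```

The gate is shut and locked with the long pin, and I handed the job in at about 14.3 s of the 69 s. I swung the gate by its knob to the stop, took the tall black-gripped pin from the wooden block, pushed it through fork and eye, and let go.

**Last checks:**
- **Pin seated:** the collar top measured 67.8–68.4 mm and the grip top 113.4–114.5 mm across the three cameras. That fits a collar flush on the 62 mm fork.
- **Gate shut:** the hinge–knob line and the hinge–fork line agreed within about 0.5°, and the eye was under the fork. The gripper was well clear of everything at the end.
- **Other pins:** the short pin still stood in its block when I last looked, just after lifting the long pin. I did not touch the red and green look-alikes.

**What did not go as expected:**
- **No detent felt:** I saw no distinct spring-ball step on the way in. The force only changed to about 7 N near 4 mm above the seat.
- **Hard seating check:** the two final pushes reached about 87 N upward on the wrist against a rigid stop. That is well above the 5–12 N needed but under the 120 N limit.
- **Calibration:** the cameras disagreed by a few mm on the knob and fork positions. I settled that with the closer wrist views.

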